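Open the canister beside the mug: ordinary or reverse thread?

ROBOT

A 6-joint arm with a two-finger parallel gripper is mounted at the origin on a cart in front of the work surface, level with it; the furniture and walls round the work are solid. World frame = base frame: x ahead of the robot, y to its left, z up, the work surface at z = 0. Lengths are in m, angles in degrees, forces in N, time in s.
With the tool pointing down it reaches from about 0.25 to 0.725 m from the base axis. Payload 9.7 kg.
Tool frame: the origin (TCP) lies between the finger pads; the fingertips stand 25 mm ahead of it and the grasp point (between the pads) lies 6 mm ahead of it; z points along the fingers, y is the line along which they close (so a half turn about z gives the same grasp; the last joint's range is limited). The gripper opens to 85 mm and grips with 20 to 120 N. Pads are 22 mm wide; open, the fingers measure 114 mm over their backs; the gripper's body (76 mm by 85 mm) begins 54 mm behind the grasp point. The pads swing forward as they close: fully open they stand 13 mm farther back than shut.
Start: joints at [-75.516, 4.979, 10.078, 95.1, 0, 90], TCP at [0.138, -0.533, 0.256] pointing down, gripper open.
Joint ranges: [-179.16, 179.16], [-48.56, 103.87], [-65.8, 70.77], [-126.05, 130.52], [-82.76, 87.17], [-180, 180]. Speed limits (degrees/s): [127.2, 127.2, 147.25, 180, 180, 180].

INTERFACE

Orientations are given as [roll, pitch, yaw] about the fixed x, y, z axes, in that order (R = Rz(yaw) Ry(pitch) Rx(roll)).
In Python, from workcell import bot, viewer, status, job_done gives the robot as it stands (bot), with the cameras (viewer), the job as plain functions and the readings (status).
- The arm moves only by the shell command python3 drive.py FILE [FORCE], which reads ROWS from the file FILE. ROWS is a JSON list of rows, 1 to 5 of them, each of 5 numbers: dx, dy, dz in normalised numbers (1 is 1 m), then a turn about the tool's z in a scale on which 1.0 is 60 degrees, then the finger opening in m; each row is the pose to reach, as a shift and turn from the pose commanded when the command began, along the tool's axes at that moment; what a row does not reach only later rows make up. A row lasts 1/12 s, in which the tool goes at most 0.0417 m and 7.16 degrees, less where a joint would pass 70% of its speed; a pose out of reach is approached as far as the arm can. The fingers move at their own pace and stop on an object; FORCE is the grip in N (left out, the last holds). Time passes only in rows, so rows that do not move let the fingers close. It prints the time, the measured TCP pose, the force, the opening and the grip force at its end. A shift or turn number past 1, either way, is cut back to 1. Input that does not fit is refused with a message, and nothing moves.
- status.get_obs(): the state, without advancing time (a new reading comes with each control period).
- viewer.camera(name): name is "scene" or "top" or "wrist"; returns the picture (384x512x3 uint8, blue, green, red); there is no depth.
- viewer.camera_info(name): a dict with "mtx" (3x3 intrinsics, pixels), "k1" (the pictures are not rectified: a ray, as slopes to the right and down, at radius r is drawn at 1 + k1 r^2 times it, then the intrinsics apply), "extrinsics" (4x4, takes a point from camera to world coordinates). Camera axes: x right, y down, z forward; pixel columns grow to the right and rows downward; lengths in m; the calibration is good to about 2 mm. A picture is of the moment at which its call begins: read the wrist's pose just before it. camera_info takes no time and is no camera call; for the wrist camera it gives the pose at the moment of the call.
- job_done(): hands the job in; it is judged then, once.
The state is a dict: "time": time; "q": joint angles; "qd": joint speeds; "joint_efforts": joint torques, N m; "ee_pos": TCP position; "tcp_rot": TCP orientation; "wrist_force": force on the tool from outside, world axes, zero at the start; "torque": the same for the moment, N m; "opening": finger opening in m; "grasp_force": force on a finger pad.
Only numpy, scipy, OpenCV 4.12 (cv2) and the standard library are available. Lean on these libraries where they do the work, as an engineer would, in place of code of your own. Each camera call takes 0.05 s, during which the arm holds its last target. There are 200 camera calls.

TASK

Two identical metal canisters are bolted to the worktop, one on each side of the sink; one has a reverse-thread cap and nobody remembers which. Unscrew the cap of the canister that has the copper mug standing behind it: try it gently both ways to find which way it loosens, turn it until it is free without forcing it, and lift it straight up off the neck. Finish still holding the cap in the gripper, level and well clear above its canister, and leave the other cap, the mug and the pepper mill alone.

Things in the scene. Friction and masses are not known exactly. Their poses are not given: they have to be found in the camera images.
- canister_a: one of two identical round bare-metal canisters, bolted down (fixed): foot 112 mm, body 90 mm across, neck rim 120 mm above the worktop. Origin: centre of its underside, z up, any yaw. One of the two has an ordinary thread (loosens anticlockwise seen from above), the other a reverse one (loosens clockwise); it cannot be seen and is not tied to a side
- canister_b: one of two identical round bare-metal canisters, bolted down (fixed): foot 112 mm, body 90 mm across, neck rim 120 mm above the worktop. Origin: centre of its underside, z up, any yaw. One of the two has an ordinary thread (loosens anticlockwise seen from above), the other a reverse one (loosens clockwise); it cannot be seen and is not tied to a side
- cap_a: quick-thread cap, tight on canister_a; grey plastic, 60 to 130 g, loose once unscrewed. Ribbed skirt 62 mm across, 30 mm high; on top a straight upright grip bar 52 mm long, 12 mm thick, 26 mm high (top 56 mm above the origin). Origin: centre of the skirt's underside, 95 mm above the worktop when closed; z up, x along the bar (a half turn makes no difference)
- cap_b: quick-thread cap, tight on canister_b; grey plastic, 60 to 130 g, loose once unscrewed. Ribbed skirt 62 mm across, 30 mm high; on top a straight upright grip bar 52 mm long, 12 mm thick, 26 mm high (top 56 mm above the origin). Origin: centre of the skirt's underside, 95 mm above the worktop when closed; z up, x along the bar (a half turn makes no difference)
- cap_a_wing (a point): end of cap_a's grip bar, 26 mm from the axis, 50 mm above the cap's origin. Turned the tightening way the cap stops hard within 0.2 rad: twisting it on with over 1 N m, or pulling hard, is forcing (a 20 N grip slips first). The loosening way it turns easily without rising; 1.05 to 2.2 rad from closed it lifts off (before: 2 mm of play), clear 25 mm up
- cap_b_wing (a point): end of cap_b's grip bar, 26 mm from the axis, 50 mm above the cap's origin. Turned the tightening way the cap stops hard within 0.2 rad: twisting it on with over 1 N m, or pulling hard, is forcing (a 20 N grip slips first). The loosening way it turns easily without rising; 1.05 to 2.2 rad from closed it lifts off (before: 2 mm of play), clear 25 mm up
- mug: copper mug, 86 mm across, 119 mm with its handle, 83 mm high, loose; it stands on the far side of the canister to be opened, 0.1 to 0.3 m from it (the other canister is more than 0.5 m away). Origin: centre of its underside
- mill: (The tap arches over the middle of the sink, up to 0.4 m high, at x beyond 0.6 m: pass in front of it.) Pepper mill, copper body and black head, 53 mm across, 125 mm high, loose; stands on the far side of the other canister. Origin: centre of its underside

How it is judged:
By the outcome, as a careful person would: the job done as asked, in the order asked, and still so for the second after the job is handed in, while the arm keeps its last pose, push and grip.
It also fails if it takes over 43 s, if anything falls off the work surface, if the arm or the gripper's body presses on something with over 40 N, if the wrist force passes 120 N, or if a joint passes its speed limit or range.

## Working session

There is one attempt and no reset: what is moved stays moved. The work goes in short steps, Python scripts to look and compute and a shell command to move; the robot and the scene stay as the last step left them, time stands still between calls to the robot, and variables do not carry over. Pictures are saved under pics/ and viewed, at most 10 in all, crops included, and the job is handed in when it is done.

```bash
ls; mkdir -p pics
python3 - <<'E'
from workcell import bot, viewer, status, job_done
import cv2
o=status.get_obs();print(o)
for n in("scene","top"):
    cv2.imwrite(f"pics/{n}0.png",viewer.camera(n)); print(n,viewer.camera_info(n))
E
```

```text
drive.py
pics
workcell.py
{'time': 0.0, 'q': array([-7.55173965e+01,  5.01251251e+00,  1.00362980e+01,  9.51002828e+01,
       -8.54353107e-04,  9.00002228e+01]), 'qd': array([-0.03547956,  0.03937678, -0.09575938, -0.06691279,  0.04793488,
       -0.01477562]), 'joint_efforts': array([ 2.99103849e-03, -5.20394647e+01,  4.64797318e+01,  1.65654626e-02,
        3.95705570e-05,  3.93572364e-06]), 'ee_pos': array([ 0.13749642, -0.53234142,  0.25558601]), 'tcp_rot': array([-1.79923503e+02,  8.54649772e-04,  1.44823819e+01]), 'wrist_force': array([-0.31258104, -0.59441462,  0.28471397]), 'torque': array([-0.01833559, -0.00021541, -0.00496619]), 'grasp_force': 0.0, 'opening': 0.08524686386820854}
scene {'mtx': array([[475.41250901,   0.        , 261.18382854],
       [  0.        , 475.41250901, 195.59105501],
       [  0.        ,   0.        ,   1.        ]]), 'k1': -0.11973272354758782, 'extrinsics': array([[-0.60938546, -0.60904866,  0.50765056, -0.24122416],
       [-0.79281738,  0.46040846, -0.39933025,  0.7186481 ],
       [ 0.00948494, -0.64582024, -0.76343058,  1.34720117],
       [ 0.        ,  0.        ,  0.        ,  1.        ]])}
top {'mtx': array([[386.7245646 ,   0.        , 253.08490129],
       [  0.        , 386.7245646 , 194.43700218],
       [  0.        ,   0.        ,   1.        ]]), 'k1': -0.07943155736486542, 'extrinsics': array([[-2.70715591e-02, -9.95451511e-01,  9.13423177e-02,
         4.48467505e-01],
       [-9.99633496e-01,  2.69520375e-02, -2.54198452e-03,
         9.95264561e-02],
       [ 6.85607549e-05, -9.13776559e-02, -9.95816308e-01,
         1.32769190e+00],
       [ 0.00000000e+00,  0.00000000e+00,  0.00000000e+00,
         1.00000000e+00]])}
```

View pics/scene0.png

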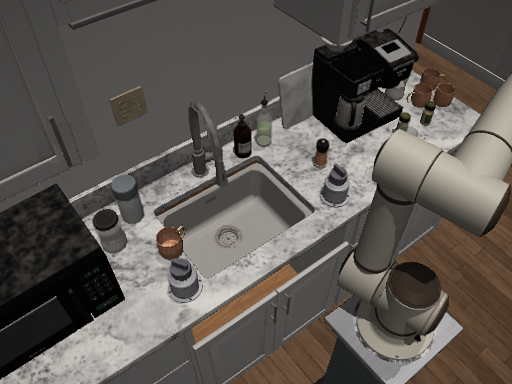

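View pics/top0.png

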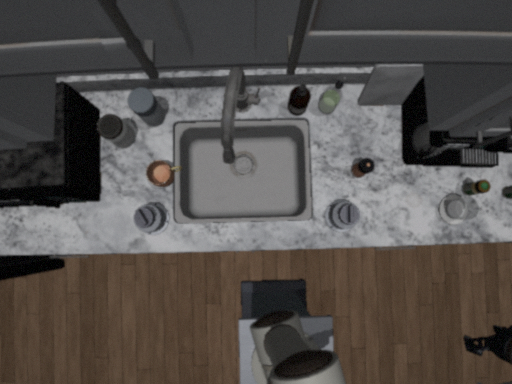

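The copper mug (top view ≈(161,173)) stands behind the left canister (≈(150,217)), and the mill (≈(363,167)) stands behind the right one. I'll zoom in on the left cap.

Run:
```python
import cv2,numpy as np
a=cv2.imread("pics/top0.png")[190:245,120:180]; b=cv2.imread("pics/scene0.png")[245:310,155:215]
a=cv2.resize(a,(400,400*55//60),interpolation=cv2.INTER_CUBIC); b=cv2.resize(b,(367*60//65,367),interpolation=cv2.INTER_CUBIC)
print(a.shape,b.shape)
cv2.imwrite("pics/z1.png",np.clip(np.hstack([a[:366],b[:366]])*1.6,0,255).astype('uint8'))
```

```text
(366, 400, 3) (367, 338, 3)
```

View pics/z1.png

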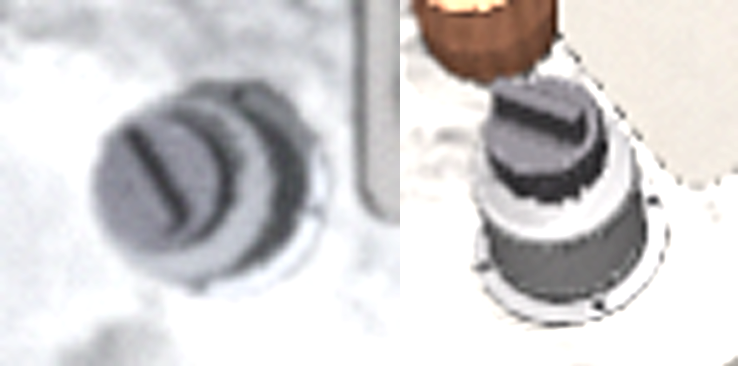

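```bash
cat > h.py <<'E'
from workcell import bot, viewer, status, job_done
import cv2,numpy as np
from scipy.spatial.transform import Rotation as R
def ray(ci,uv):
    K=ci["mtx"];k=ci["k1"]
    n=cv2.undistortPoints(np.array([[uv]],float),K,np.array([k,0,0,0.]))[0,0]
    E=ci["extrinsics"]; return E[:3,3],E[:3,:3]@np.array([n[0],n[1],1])
def at(ci,uv,z):
    o,d=ray(ci,uv); return o+d*(z-o[2])/d[2]
def proj(ci,P):
    E=np.linalg.inv(ci["extrinsics"]);p=np.asarray(P)@E[:3,:3].T+E[:3,3]
    n=p[:,:2]/p[:,2:];n=n*(1+ci["k1"]*(n**2).sum(1,keepdims=True));K=ci["mtx"]
    return n*K[0,0]+K[:2,2]
def step(p,o=None):
    "world target -> shift in tool axes"
    o=o or status.get_obs()
    return R.from_euler("xyz",o["tcp_rot"],degrees=True).inv().apply(np.asarray(p)-o["ee_pos"])
E
python3 - <<'E'
from h import *
t=viewer.camera_info("top");s=viewer.camera_info("scene")
c=at(t,(144,215.8),.125);print(c)
print("bar dark",at(t,(120+125/6.667,190+130/6.667),.14),at(t,(120+180/6.667,190+230/6.667),.14))
# scene: skirt top centre ~ (538,132) in mosaic, scale 5.64
print(at(s,(155+(541-400)/5.64,245+135/5.64),.125))
print("scene bar top",at(s,(155+(493-400)/5.64,245+85/5.64),.151),at(s,(155+(583-400)/5.64,245+112/5.64),.151))
w=viewer.camera_info("wrist");print(w, R.from_matrix(w["extrinsics"][:3,:3]).as_euler("xyz",degrees=True))
print("step",step([c[0],c[1],.30]))
E
```

```text
[0.50094316 0.43935422 0.125     ]
bar dark [0.52019036 0.45151491 0.14      ] [0.47325005 0.4258709  0.14      ]
[0.49013546 0.4480617  0.125     ]
scene bar top [0.5160085  0.45806158 0.151     ] [0.47336069 0.42884732 0.151     ]
{'mtx': array([[304.67331779,   0.        , 254.53640231],
       [  0.        , 304.67331779, 192.43122328],
       [  0.        ,   0.        ,   1.        ]]), 'k1': -0.08282475572899628, 'extrinsics': array([[ 2.50847202e-01, -9.27203593e-01, -2.78153157e-01,
         2.08965906e-01],
       [-9.68026650e-01, -2.40355998e-01, -7.17871828e-02,
        -5.13903130e-01],
       [-2.94445699e-04,  2.87267282e-01, -9.57850417e-01,
         3.72868181e-01],
       [ 0.00000000e+00,  0.00000000e+00,  0.00000000e+00,
         1.00000000e+00]])} [ 1.63305577e+02  1.68704961e-02 -7.54723485e+01]
step [ 0.59491211 -0.8499732  -0.04331244]
```

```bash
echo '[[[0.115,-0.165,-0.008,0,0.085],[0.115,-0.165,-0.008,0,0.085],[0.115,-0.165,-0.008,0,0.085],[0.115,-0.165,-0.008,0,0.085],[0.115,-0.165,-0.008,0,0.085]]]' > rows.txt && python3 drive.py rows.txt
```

```text
refused: ROWS must be a list of rows, each a list of 5 numbers. Nothing was moved.
```

Wrong form. The message asks for a list of rows, each a list of 5 numbers, so I'll send the same numbers that way.

```bash
echo '[[0.115,-0.165,-0.008,0,0.085],[0.115,-0.165,-0.008,0,0.085],[0.115,-0.165,-0.008,0,0.085],[0.115,-0.165,-0.008,0,0.085],[0.115,-0.165,-0.008,0,0.085]]' > rows.txt && python3 drive.py rows.txt; python3 -c "
from h import *
print(status.get_obs()['q'],step([.495,.441,.30]))"
```

```text
time: 0.52
ee_pos: [0.2078, -0.3417, 0.2641]
tcp_rot: [-180.0, -0.0, 14.5]
wrist_force: [-0.7, -0.2, 0.8]
opening: 0.0852
grasp_force: 0.0
[-5.87082288e+01 -1.51392587e+01 -7.71085938e+00  9.74546083e+01
  1.59530472e-02  1.06825967e+02] [ 0.47365429 -0.68612283 -0.03548957]
```

Careful with the scale: turns go in shares of 60 degrees. That gives: -35 degrees / 60 = -0.5833.

```bash
echo '[[0.113,-0.164,-0.008,-0.5833,0.085],[0.113,-0.164,-0.008,-0.5833,0.085],[0.113,-0.164,-0.008,-0.5833,0.085],[0.113,-0.164,-0.008,-0.5833,0.085],[0.113,-0.164,-0.008,-0.5833,0.085]]' > rows.txt && python3 drive.py rows.txt; python3 -c "
from h import *
print(status.get_obs()['q'],step([.495,.441,.30]))"
```

```text
time: 0.93
ee_pos: [0.276, -0.1546, 0.2724]
tcp_rot: [180.0, -0.0, 49.8]
wrist_force: [0.6, -0.2, -0.5]
opening: 0.0849
grasp_force: 0.0
[-2.92754691e+01 -2.61138560e+01 -1.45327905e+01  1.01545421e+02
  2.03840263e-02  1.00878024e+02] [ 0.59648364 -0.2166512  -0.02740628]
```

Scaled: -35 degrees / 60 = -0.5833.

```bash
echo '[[0.188,-0.068,-0.009,-0.5833,0.085],[0.188,-0.068,-0.009,-0.5833,0.085],[0.188,-0.068,-0.009,-0.5833,0.085],[0.188,-0.068,-0.009,-0.5833,0.085],[0.188,-0.068,-0.009,-0.5833,0.085]]' > rows.txt && python3 drive.py rows.txt; python3 -c "
from h import *
print(status.get_obs()['q'],step([.495,.441,.30]))"
```

```text
time: 1.35
ee_pos: [0.3466, 0.0328, 0.2813]
tcp_rot: [180.0, -0.0, 84.9]
wrist_force: [1.0, -1.0, -0.2]
opening: 0.0849
grasp_force: 0.0
[ 5.39794998e+00 -2.15573601e+01 -1.05025539e+01  1.01023942e+02
  8.99937355e-03  1.00493856e+02] [ 0.41978749  0.11160103 -0.01851498]
```

Scaled: -35 degrees / 60 = -0.5833.

```bash
echo '[[0.19,0.05,-0.009,-0.5833,0.085],[0.19,0.05,-0.009,-0.5833,0.085],[0.19,0.05,-0.009,-0.5833,0.085],[0.19,0.05,-0.009,-0.5833,0.085],[0.19,0.05,-0.009,-0.5833,0.085]]' > rows.txt && python3 drive.py rows.txt; python3 -c "
from h import *
print(status.get_obs()['q'],step([.495,.441,.30]))"
```

```text
time: 1.77
ee_pos: [0.4148, 0.2176, 0.2896]
tcp_rot: [-180.0, -0.0, 119.9]
wrist_force: [1.3, -1.2, 1.1]
opening: 0.0852
grasp_force: 0.0
[ 2.76739799e+01 -5.24714766e+00  3.61605054e+00  9.88893092e+01
  1.64943431e-02  8.77333448e+01] [ 0.15354507  0.18096226 -0.01039035]
```

Scaled: -35 degrees / 60 = -0.5833.

```bash
echo '[[0.13,0.152,-0.009,-0.5833,0.085],[0.13,0.152,-0.009,-0.5833,0.085],[0.13,0.152,-0.009,-0.5833,0.085],[0.13,0.152,-0.009,-0.5833,0.085],[0.13,0.152,-0.009,-0.5833,0.085]]' > rows.txt && python3 drive.py rows.txt; python3 -c "
from h import *
print(status.get_obs()['q'],step([.495,.441,.30]))"
```

```text
time: 2.18
ee_pos: [0.4831, 0.4052, 0.2982]
tcp_rot: [-180.0, -0.0, 154.9]
wrist_force: [0.6, 0.4, 1.3]
opening: 0.0847
grasp_force: 0.0
[3.99822566e+01 1.81604157e+01 3.01756897e+01 1.02062905e+02
 8.55004590e-03 6.50832062e+01] [ 0.00442999  0.03749042 -0.00184081]
```

Scaled: -35 degrees / 60 = -0.5833.

```bash
echo '[[0.004,0.037,0,-0.5833,0.085],[0.004,0.037,0,-0.5833,0.085],[0.004,0.037,0,-0.5833,0.085],[0.004,0.037,0,-0.5833,0.085],[0.004,0.037,0,-0.5833,0.085]]' > rows.txt && python3 drive.py rows.txt; echo '[[0,0,0,-0.35,0.085],[0,0,0,-0.35,0.085],[0,0,0,-0.35,0.085],[0,0,0,-0.35,0.085]]' > rows.txt && python3 drive.py rows.txt
python3 - <<'E'
from h import *
o=status.get_obs();ci=viewer.camera_info("wrist");im=viewer.camera("wrist")
cv2.imwrite("pics/w1.png",im);np.save("w1.npy",ci,allow_pickle=True)
print(o["q"],proj(ci,[[.495,.441,.125],[.495,.441,.151]]))
E
```

```text
time: 2.6
ee_pos: [0.4952, 0.4379, 0.2981]
tcp_rot: [-179.9, -0.1, -170.1]
wrist_force: [0.7, -0.4, 1.0]
opening: 0.085
grasp_force: 0.0
time: 2.93
ee_pos: [0.4951, 0.4376, 0.2987]
tcp_rot: [-180.0, -0.1, -149.2]
wrist_force: [0.7, -0.3, 0.5]
opening: 0.0847
grasp_force: 0.0
[4.14666151e+01 2.31701441e+01 3.67381645e+01 1.03622622e+02
 1.68164982e-03 1.06765437e+01] [[257.89982199 179.92602541]
 [258.17659709 187.02127169]]
```

View pics/w1.png

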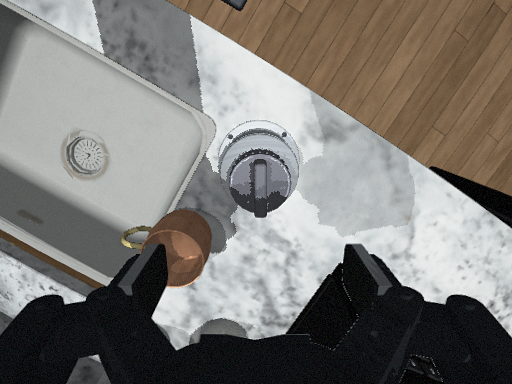

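The wrist view shows the cap at about (261,185) with its bar almost vertical in the image. The mug is at (178,248), behind and clear. I'll zoom in for accuracy.

Run:
```python
import cv2,numpy as np
a=cv2.imread("pics/w1.png")[135:235,210:310]
cv2.imwrite("pics/w1z.png",np.clip(cv2.resize(a,(600,600),interpolation=cv2.INTER_CUBIC)*1.8,0,255).astype('uint8'))
```

```text
(no output)
```

View pics/w1z.png

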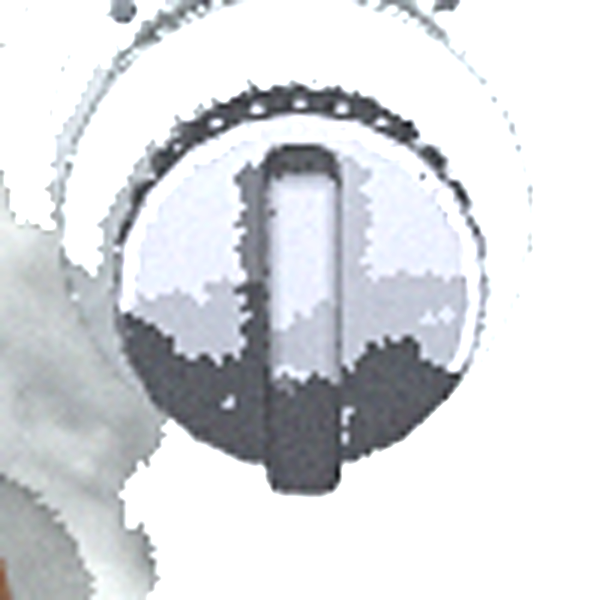

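Run:
```python
from h import *
ci=np.load("w1.npy",allow_pickle=True).item()
f=lambda x,y:(210+x/6-.4,135+y/6-.4)
a=at(ci,f(304,172),.151);b=at(ci,f(304.5,493),.151);c=at(ci,f(300,288),.125)
d=a-b;print((a+b)/2,np.linalg.norm(d),c,np.degrees(np.arctan2(d[1],d[0])))
m=(a+b)/2; m=(m+c)/2; m[2]=.153
print(m,step(m),status.get_obs()["tcp_rot"])
```

```text
[0.49698192 0.44445152 0.151     ] 0.050504864042217365 [0.49647238 0.44384365 0.125     ] -148.7717543459271
[0.49672715 0.44414759 0.153     ] [-0.00484605  0.0049281   0.14580383] [-1.79989704e+02 -4.73151036e-02 -1.49627696e+02]
```

Scaled: -0.8 degrees / 60 = -0.0133.

```bash
echo '[[-0.005,0.005,0.04,-0.0133,0.06],[-0.005,0.005,0.08,-0.0133,0.05],[-0.005,0.005,0.11,-0.0133,0.05],[-0.005,0.005,0.13,-0.0133,0.05],[-0.005,0.005,0.145,-0.0133,0.05]]' > rows.txt && python3 drive.py rows.txt 20;python3 -c "
from h import *
print(step([.4967,.4441,.153]))"
```

```text
time: 3.4
ee_pos: [0.4961, 0.4437, 0.151]
tcp_rot: [-180.0, -0.2, -149.0]
wrist_force: [1.6, -0.5, 0.5]
opening: 0.05
grasp_force: 0.0
[-7.37493207e-04  2.37352845e-05 -1.99840267e-03]
```

```bash
echo '[[0,0,-0.002,0,0.03],[0,0,-0.002,0,0.015],[0,0,-0.002,0,0.008],[0,0,-0.002,0,0.005],[0,0,-0.002,0,0.005]]' > rows.txt && python3 drive.py rows.txt 20;echo '[[0,0,0,0,0.005],[0,0,0,0,0.005],[0,0,0,0,0.005],[0,0,0,0,0.005]]' > rows.txt && python3 drive.py rows.txt 20;python3 -c "
from h import *
o=status.get_obs();print(o['torque'],o['wrist_force'])"
```

```text
time: 3.82
ee_pos: [0.4974, 0.4448, 0.1581]
tcp_rot: [180.0, 0.1, -148.8]
wrist_force: [1.0, -0.7, 4.8]
opening: 0.0112
grasp_force: 24.4
time: 4.15
ee_pos: [0.4975, 0.4448, 0.1581]
tcp_rot: [180.0, 0.2, -148.7]
wrist_force: [-0.0, -0.0, 6.2]
opening: 0.0113
grasp_force: 24.6
[-0.04341284 -0.00966017 -0.03879022] [-0.01760865 -0.03267445  6.20480351]
```

Scaled: 12 degrees / 60 = 0.2.

```bash
echo '[[0,0,0,0.05,0.005],[0,0,0,0.1,0.005],[0,0,0,0.15,0.005],[0,0,0,0.2,0.005],[0,0,0,0.2,0.005]]' > rows.txt && python3 drive.py rows.txt 20;python3 -c "
from h import *
o=status.get_obs();print(o['torque'],o['wrist_force'])"
```

```text
time: 4.57
ee_pos: [0.4974, 0.4448, 0.1581]
tcp_rot: [179.9, 0.2, -160.9]
wrist_force: [0.6, -0.6, 7.7]
opening: 0.0115
grasp_force: 24.6
[-0.04367518  0.01243079 -0.0385482 ] [ 0.63352683 -0.64038924  7.67037609]
```

Scaled: -20 degrees / 60 = -0.3333.

```bash
echo '[[0,0,0,-0.1,0.005],[0,0,0,-0.2,0.005],[0,0,0,-0.25,0.005],[0,0,0,-0.3,0.005],[0,0,0,-0.3333,0.005]]' > rows.txt && python3 drive.py rows.txt 20;python3 -c "
from h import *
o=status.get_obs();print(o['torque'],o['wrist_force'])";echo '[[0,0,0,-0.0333,0.005],[0,0,0,-0.0667,0.005]]' > rows.txt && python3 drive.py rows.txt 20;python3 -c "
from h import *
o=status.get_obs();print(o['torque'],o['wrist_force'])"
```

```text
time: 4.98
ee_pos: [0.4974, 0.4448, 0.1581]
tcp_rot: [180.0, 0.2, -140.6]
wrist_force: [-1.0, -0.6, 6.8]
opening: 0.0116
grasp_force: 24.6
[ 0.00133665  0.01009816 -0.0598953 ] [-1.03412129 -0.64335164  6.79607707]
time: 5.15
ee_pos: [0.4974, 0.4448, 0.1581]
tcp_rot: [180.0, 0.2, -136.7]
wrist_force: [-0.7, -0.7, 6.0]
opening: 0.0117
grasp_force: 26.4
[-0.00098368  0.04522807 -0.48655223] [-0.7356314  -0.69632501  5.98991328]
```

Anticlockwise it hits a stop (−0.49 N m at about 12°), and clockwise it turns freely. So this is the reverse thread, and I'll turn it clockwise.

Scaled: 35 degrees / 60 = 0.5833.

```bash
C="from h import *
o=status.get_obs();print(o['torque'],o['wrist_force'],o['q'][5])"
echo '[[0,0,0,0.1167,0.005],[0,0,0,0.2333,0.005],[0,0,0,0.35,0.005],[0,0,0,0.4667,0.005],[0,0,0,0.5833,0.005]]' > rows.txt && python3 drive.py rows.txt 20;python3 -c "$C"
echo '[[0,0,0,0.1167,0.005],[0,0,0,0.2333,0.005],[0,0,0,0.35,0.005],[0,0,0,0.4667,0.005],[0,0,0,0.5833,0.005]]' > rows.txt && python3 drive.py rows.txt 20;python3 -c "$C"
```

```text
time: 5.57
ee_pos: [0.4974, 0.4448, 0.1581]
tcp_rot: [179.9, 0.1, -172.1]
wrist_force: [0.5, 0.1, 6.1]
opening: 0.0115
grasp_force: 24.6
[-0.01611301  0.05755373  0.08084133] [0.54447975 0.05955788 6.14646019] 33.88579850890393
time: 5.98
ee_pos: [0.4976, 0.4447, 0.1581]
tcp_rot: [179.8, 0.1, 152.9]
wrist_force: [1.1, -1.1, 5.7]
opening: 0.0114
grasp_force: 24.6
[-0.19414783 -0.14180576  0.05844364] [ 1.0635442  -1.05193521  5.70684287] 68.88551404007762
```

Scaled: 35 degrees / 60 = 0.5833.

```bash
C="from h import *
o=status.get_obs();print(o['torque'],o['wrist_force'],o['q'][5])"
echo '[[0,0,0,0.1167,0.005],[0,0,0,0.2333,0.005],[0,0,0,0.35,0.005],[0,0,0,0.4667,0.005],[0,0,0,0.5833,0.005]]' > rows.txt && python3 drive.py rows.txt 20;python3 -c "$C"
echo '[[0,0,0,0.1167,0.005],[0,0,0,0.2333,0.005],[0,0,0,0.35,0.005],[0,0,0,0.4667,0.005],[0,0,0,0.5833,0.005]]' > rows.txt && python3 drive.py rows.txt 20;python3 -c "$C"
python3 - <<'E'
from h import *
im=viewer.camera("wrist");cv2.imwrite("pics/w2.png",np.clip(im*1.5,0,255).astype('uint8'))
E
```

```text
time: 6.4
ee_pos: [0.4977, 0.4446, 0.1581]
tcp_rot: [179.8, -0.0, 117.9]
wrist_force: [0.7, -1.0, 6.0]
opening: 0.0114
grasp_force: 24.6
[-0.33708617 -0.24439509  0.02680693] [ 0.74871511 -1.04158991  6.03834962] 103.88503093952272
time: 6.82
ee_pos: [0.4977, 0.4445, 0.1581]
tcp_rot: [179.9, -0.1, 82.9]
wrist_force: [1.3, -2.1, 6.6]
opening: 0.0114
grasp_force: 24.7
[-0.39457523 -0.20875066  0.03160404] [ 1.33401859 -2.05539085  6.63104621] 138.88521539941763
```

View pics/w2.png

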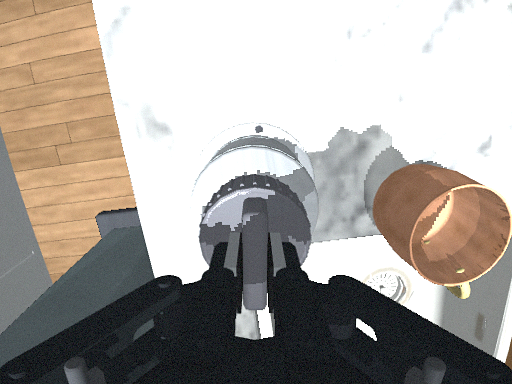

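The bar stays in the fingers and has turned 128° with no resistance. Next is a gentle test lift.

```bash
C="from h import *
o=status.get_obs();print(o['torque'],o['wrist_force'])"
echo '[[0,0,-0.002,0,0.005],[0,0,-0.004,0,0.005],[0,0,-0.006,0,0.005],[0,0,-0.006,0,0.005]]' > rows.txt && python3 drive.py rows.txt 20;python3 -c "$C"
```

```text
time: 7.2
ee_pos: [0.497, 0.4445, 0.1627]
tcp_rot: [180.0, -0.0, 83.3]
wrist_force: [0.6, 0.2, -1.4]
opening: 0.0113
grasp_force: 23.7
[ 0.01250099  0.04141132 -0.0156169 ] [ 0.55211458  0.15788021 -1.35663918]
```

```bash
C="from h import *
o=status.get_obs();print(o['torque'],o['wrist_force'])"
echo '[[0,0,-0.004,0,0.005],[0,0,-0.008,0,0.005],[0,0,-0.012,0,0.005],[0,0,-0.016,0,0.005],[0,0,-0.02,0,0.005]]' > rows.txt && python3 drive.py rows.txt 25;python3 -c "$C"
echo '[[0,0,-0.005,0,0.005],[0,0,-0.01,0,0.005],[0,0,-0.018,0,0.005],[0,0,-0.026,0,0.005],[0,0,-0.034,0,0.005]]' > rows.txt && python3 drive.py rows.txt 25;python3 -c "$C"
```

```text
time: 7.62
ee_pos: [0.497, 0.4445, 0.1829]
tcp_rot: [180.0, -0.0, 83.3]
wrist_force: [-0.5, 0.7, -0.6]
opening: 0.0113
grasp_force: 24.6
[-0.00159517  0.01557153 -0.05559253] [-0.50846681  0.74282102 -0.62013625]
time: 8.03
ee_pos: [0.497, 0.4444, 0.2174]
tcp_rot: [180.0, -0.0, 83.3]
wrist_force: [0.1, 0.5, -0.6]
opening: 0.0114
grasp_force: 24.6
[ 0.06056463 -0.03155175  0.04093693] [ 0.10536574  0.45736265 -0.58846693]
```

```bash
C="from h import *
o=status.get_obs();print(o['torque'],o['wrist_force'])"
echo '[[0,0,-0.01,0,0.005],[0,0,-0.02,0,0.005],[0,0,-0.03,0,0.005],[0,0,-0.04,0,0.005],[0,0,-0.05,0,0.005]]' > rows.txt && python3 drive.py rows.txt 25
echo '[[0,0,-0.01,0,0.005],[0,0,-0.015,0,0.005],[0,0,-0.015,0,0.005],[0,0,-0.015,0,0.005],[0,0,-0.015,0,0.005]]' > rows.txt && python3 drive.py rows.txt 25;python3 -c "$C"
python3 - <<'E'
from h import *
a=viewer.camera("wrist");b=viewer.camera("scene")[180:330,100:300]
a=cv2.resize(a,(400,300));b=cv2.resize(b,(400,300),interpolation=cv2.INTER_CUBIC)
cv2.imwrite("pics/f.png",np.clip(np.hstack([a,b])*1.5,0,255).astype('uint8'))
E
```

```text
time: 8.45
ee_pos: [0.4969, 0.4444, 0.2676]
tcp_rot: [180.0, -0.0, 83.3]
wrist_force: [-0.8, 0.9, -0.7]
opening: 0.0114
grasp_force: 24.6
time: 8.87
ee_pos: [0.4969, 0.4444, 0.2807]
tcp_rot: [-180.0, 0.0, 83.3]
wrist_force: [0.7, 0.1, -1.1]
opening: 0.0114
grasp_force: 24.6
[0.03006018 0.05353733 0.02038051] [ 0.66095865  0.05262436 -1.1096315 ]
```

View pics/f.png

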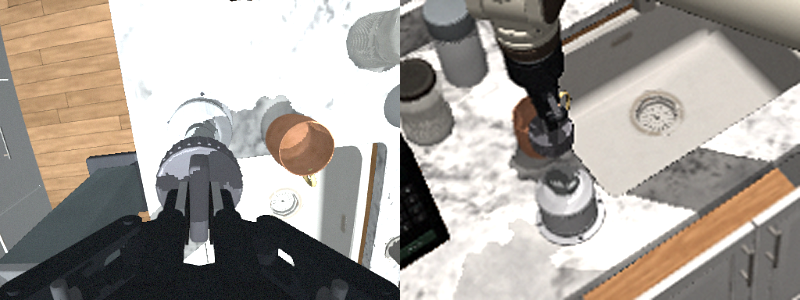

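The wrist view shows the cap level between the fingers at about (200,190). In the scene view the neck is bare at (570,180), the cap hangs about 12 cm above it, and the mug hasn't moved. I'll hand the job in now.

```bash
python3 -c "
from workcell import bot, viewer, status, job_done
print(job_done())"
```

```text
the job is handed in; nothing more can be done
None
```

I unscrewed the cap of the left canister, the one with the copper mug behind it. It has the reverse thread, so it came off clockwise; I lifted it straight up and handed the job in at about 9 s with the gripper still holding it, level and about 12 cm above the neck.

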